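# Hang the hammer holder on the jeweller's sloping tool board

### The job

Hang the blue hammer holder on the bare screw of the sloping tool board: pass its round hole over the screw head, lay its back plate flat on the board and slide it down the slope until the screw is fully home at the end of the narrow slot. Leave it hanging straight, ears at the lower end, and let go of it; leave the other things on the bench where they are.

Things in the scene. Friction and masses are not known exactly. Their poses are not given: they have to be found in the camera images.
- holder_grip (a point): Point between the holder's ears, where to hold it across their outer faces: 37 mm in -x and 24 mm in +z of its origin. The ears are parallel, flush with the plate's long edges, 5 mm thick, 50 mm over the outer faces, 40 mm between, 26 mm wide (x), reaching 46 mm from the plate's back. At their ends a tip 12 mm long, 10 mm high points to +x.
- holder_hole (a point): Centre of the round hole of the keyhole, 19 mm across, on the plate's back face, 49 mm in +x and 24 mm in -z of holder_grip. The narrow slot, 8 mm wide, runs from it in +x.
- holder_seat (a point): Point on the plate's back face, 24 mm in +x of holder_hole, where the screw's axis lies when the screw bears on the closed upper end of the narrow slot.
- screw_foot (a point): Foot of the only bare screw, on its axis, in the surface of the sloping board; fixed. Axes: x straight up the slope, y level across the board, z out of the board along the screw. Steel, shank 5.5 mm thick; pan head 13 mm across, edges bevelled, its underside 6.5 mm and its top 11 mm out of the board.
- stand: Tool stand, fixed: plywood board 400 mm wide, 250 mm up its slope, 40 degrees from level, facing -x; toe ledge 15 mm proud. Origin on the bench under mid-board, whose surface is 100 mm up. x level to the high edge, y level across, z up. Screw: 55 mm up the slope from mid-board, up to 45 mm either side. Files (+y) and cutters (-y) are fixed beyond 115 mm from the middle, up to 26 mm proud.
- holder: Hammer holder: blue bracket of folded steel, about 160 g, loose, lying on its back plate at the start, two ears up. Origin on the plate's back face. Axes (same for its points): x to its upper end, y across, z out of the plate's front. Back plate 50 mm wide (y), 4 mm thick, from x = -55 to +52 mm; keyhole in its upper half, ears near its lower end.
- bin: Grey open parts bin, 100 x 75 x 45 mm, loose, origin under its centre. A bystander.
- hammer: Hammer, 250 mm long, lying on the bench beyond the other things, loose. A bystander.
- pliers: Pliers with red handles, 155 mm long, lying flat, loose. A bystander.
- screwdriver: Screwdriver with red handle, 180 mm long, lying between the stand and the robot, loose. A bystander.
- tub: White tub with red lid, 64 mm across, 55 mm high, loose, origin under its centre. A bystander.
- brush: Brush, 190 mm long, lying on the bench, loose. A bystander.
Mind the look-alikes: they are no part of the job. What is meant by the holder is not green or pink, and is the larger of those in its own colour.

How it is judged:
At the end, for the whole second after the job is handed in: The holder hangs on the screw: screw axis within 6 mm along and 4 mm across the slot's upper end, round hole below it, back plate flat on the board (3 mm, 0.12 rad), its long side within 0.2 rad of straight up the slope; at rest and released; nothing else moved over 30 mm (x of holder_seat in the frame of screw_foot between -0.006 and 0.006 m and y of holder_seat in the frame of screw_foot between -0.004 and 0.004 m and z of holder_seat in the frame of screw_foot between -0.003 and 0.003 m and x of holder_hole in the frame of screw_foot below -0.014 m and angle between the z axis of holder_seat and the z axis of screw_foot, either way round below 0.12 rad and angle between the x axis of holder_seat and the x axis of screw_foot, either way round below 0.2 rad and linear speed of holder below 0.01 m/s); the robot touches nothing.
It fails at once if the bin, hammer, pliers, screwdriver, tub or brush is moved by more than 30 mm (distance of any of bin, hammer, pliers, screwdriver, tub, brush from where it was at the start of the episode above 0.03 m).
It also fails if it takes over 43 s, if anything falls off the work surface, if the arm or the gripper's body presses on something with over 40 N, if the wrist force passes 120 N, or if a joint passes its speed limit or range.

### The arm

A 6-joint arm with a two-finger parallel gripper is mounted at the origin on the work surface. World frame = base frame: x ahead of the robot, y to its left, z up, the work surface at z = 0. Lengths are in m, angles in rad, forces in N, time in s.
With the tool pointing down it reaches from about 0.325 to 0.85 m from the base axis. Payload 4.4 kg.
Tool frame: the origin (TCP) lies midway between the tips of the shut fingers; the grasp point (between the pads) lies tcp_to_grasp behind it (tcp_to_grasp is the distance from the TCP to the grasp point, in m); z points along the fingers, y is the line along which they close (so a half turn about z gives the same grasp; the last joint's range is limited). The gripper opens to 94 mm and grips with 3 to 60 N. Pads are 16 mm wide; open, the fingers measure 119 mm over their backs; the gripper's body (75 mm by 177 mm) begins 78 mm behind the grasp point.
Start: joints at [-1.278, 0.207, 1.542, -0, 1.393, -0.15], TCP at [0.246, -0.52, 0.205] pointing down, gripper open.
Joint ranges: [-2.73, 2.73], [-0.86, 2.22], [0.23, 2.46], [-1.11, 4.25], [0.08, 2.63], [-2.82, 2.82]. Speed limits (rad/s): [2.79, 2.79, 3.14, 3.14, 3.14, 3.14].

### API

Orientations are given as [roll, pitch, yaw] about the fixed x, y, z axes, in that order (R = Rz(yaw) Ry(pitch) Rx(roll)).
In Python, from plant import * gives the robot as it stands.
- The arm moves only by the tool play_rows, never from a script. Its argument "steps" is a list that holds one entry, the list of rows, each a list of 7 numbers: the shift along the tool's x, y, z in units of 40 mm (1.0 is 40 mm), then the turn, a rotation vector about the tool's x, y, z in units of 10 degrees (1.0 is 10 degrees), then the closure, from -1 (fully open) to 1 (shut). In form: [[[x, y, z, ax, ay, az, gripper], ...]]. A call has 1 to 12 rows; each row shifts and turns the commanded pose from where the row before left it, along the tool's axes as they then stand; what a row does not reach is not made up. A row lasts 1/8 s, in which the tool goes at most 62.5 mm and 10.7 degrees, less where a joint would pass 70% of its speed; a pose out of reach is approached as far as the arm can. A call is refused whole if a number of a shift passes 1 or a number of a turn 1, either way. A call with a gripper value outside its range is refused whole. The fingers move at their own pace and stop on an object; the grip force is fixed at half the most. Time passes only in rows, so rows that do not move let the fingers close. It gives the time, the measured TCP pose, the force, the opening and the grip force at its end, in the units of the state.
- observe(): the state, without advancing time (a new reading comes with each control period).
- camera(name): name is "scene" or "side" or "wrist"; returns a dict with "frame" (400x640x3 uint8, red, green, blue), "z_map" (400x640 float32, m along the optical axis (not along the pixel's ray), 0 where there is no reading), "camera_matrix" (3x3 intrinsics, pixels), "k1" (the pictures are not rectified: a ray, as slopes to the right and down, at radius r is drawn at 1 + k1 r^2 times it, then the intrinsics apply), "world_from_camera" (4x4, takes a point from camera to world coordinates). Camera axes: x right, y down, z forward; pixel columns grow to the right and rows downward; lengths in m; the calibration is good to about 2 mm. A picture is of the moment at which its call begins.
- close_job(): hands the job in; it is judged then, once.
The state is a dict: "clock": time; "joint_positions": joint angles; "joint_vel": joint speeds; "joint_torque": joint torques, N m; "position": TCP position; "orientation": TCP orientation; "force": force on the tool from outside, world axes, zero at the start; "wrist_torque": the same for the moment, N m; "gripper_width": finger opening in m; "grasp_force": force on a finger pad.
Only numpy, scipy, OpenCV 4.12 (cv2) and the standard library are available. Lean on these libraries where they do the work, as an engineer would, in place of code of your own. Each camera call takes 0.05 s, during which the arm holds its last target. There are 200 camera calls.

## Working session

There is one attempt and no reset: what is moved stays moved. The work goes in short steps, Python scripts to look and compute and a tool call to move; the robot and the scene stay as the last step left them, time stands still between calls to the robot, and variables do not carry over. Pictures are saved under pics/ and viewed, at most 10 in all, crops included, and the job is handed in when it is done.

Besides the shell and the picture viewer there is one more tool, called after "Call:" as a command line: name --argument value ..., lists and objects as JSON in quotes. play_rows: Moves the arm, as the interface text tells. Its arguments: {"type":"object","properties":{"steps":{"type":"array"}},"required":["steps"]}

```bash
mkdir -p pics; ls; python3 - <<'E'
from plant import *
import cv2,numpy as np
s=observe();print(s)
for n in("scene","side"):
    c=camera(n);cv2.imwrite(f"pics/{n}0.png",c["frame"][:,:,::-1]);np.savez(f"{n}0.npz",**c)
    print(n,c["camera_matrix"],c["k1"],c["world_from_camera"])
E
```

```text
pics
{'clock': 0.0, 'joint_positions': array([-1.27847662e+00,  2.07410463e-01,  1.54295330e+00, -1.01138529e-05,
        1.39349226e+00, -1.50494613e-01]), 'joint_vel': array([ 0.0002225 , -0.0005106 , -0.00072183, -0.00136468, -0.00037194,
       -0.00055975]), 'joint_torque': array([ 2.55553226e-03, -3.70872974e+01, -2.81414384e+01,  6.99194195e-02,
        3.60476458e-02, -1.69254745e-04]), 'position': array([ 0.24613167, -0.51876129,  0.20429654]), 'orientation': array([-3.13935337e+00, -3.29502063e-04,  4.42815744e-01]), 'force': array([-0.87425742,  0.43700241,  0.39568767]), 'wrist_torque': array([ 0.05220874, -0.03351469,  0.04435178]), 'grasp_force': 0.0, 'gripper_width': 0.09406074944449734}
scene [[475.25823054   0.         322.90316509]
 [  0.         475.25823054 194.55066534]
 [  0.           0.           1.        ]] -0.13633543246518226 [[ 0.76209627  0.34192103 -0.54981749  1.19825147]
 [ 0.64735173 -0.41818168  0.63722823 -0.84887321]
 [-0.01204187 -0.84155457 -0.54003788  0.80961692]
 [ 0.          0.          0.          1.        ]]
side [[406.797754     0.         319.61122051]
 [  0.         406.797754   199.90852258]
 [  0.           0.           1.        ]] -0.0037976090303403014 [[-0.99519707 -0.06673363  0.07161987  0.36127351]
 [-0.09677373  0.56043132 -0.82252755  1.03248832]
 [ 0.01475223 -0.82550794 -0.56419768  0.83188139]
 [ 0.          0.          0.          1.        ]]
```

View pics/scene0.png

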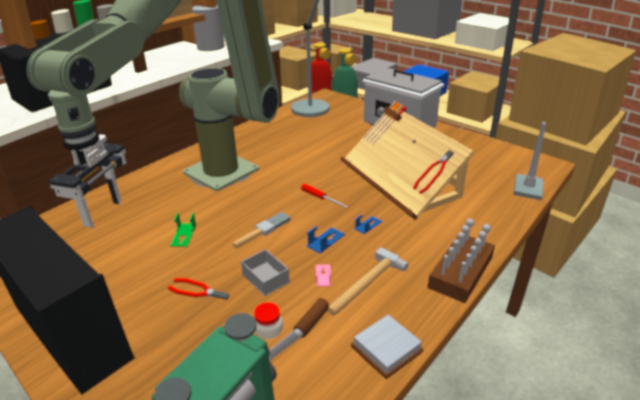

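View pics/side0.png

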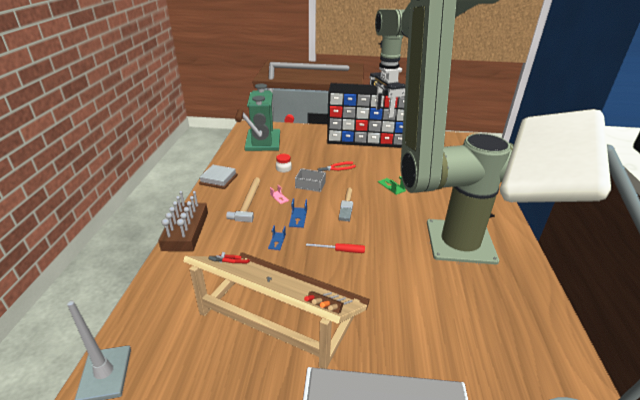

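The scene view shows the large blue holder near (325,238), the small decoy at (367,223), and the screw near (414,141) on the board. In the side view they are at (299,214), (277,238) and (269,279).

```bash
cat > h.py <<'E'
import numpy as np,cv2
from scipy.spatial.transform import Rotation as Rot
def rays(c,uv):
    K=c["camera_matrix"];uv=np.array(uv,float).reshape(-1,1,2)
    n=cv2.undistortPoints(uv,K,np.array([float(c["k1"]),0,0,0])).reshape(-1,2)
    return np.c_[n,np.ones(len(n))]
def pts(c,uv):
    uv=np.array(uv).reshape(-1,2);z=c["z_map"][uv[:,1].astype(int),uv[:,0].astype(int)]
    T=c["world_from_camera"];P=(rays(c,uv)*z[:,None])@T[:3,:3].T+T[:3,3];return P
def onplane(c,uv,n,d):  # n.p=d
    T=c["world_from_camera"];r=rays(c,uv)@T[:3,:3].T;o=T[:3,3]
    return o+r*((d-o@n)/(r@n))[:,None]
def cloud(c,m):
    v,u=np.nonzero(m&(c["z_map"]>0));return pts(c,np.c_[u,v])
def tcpR(s): return Rot.from_euler('xyz',s['orientation']).as_matrix()
E
python3 - <<'E'
from h import *
for n,roi in(("scene",(350,470,100,215)),("side",(190,365,255,345))):
    c=dict(np.load(f"{n}0.npz"));f=c["frame"]
    hsv=cv2.cvtColor(f,cv2.COLOR_RGB2HSV)
    blue=cv2.inRange(hsv,(105,120,40),(125,255,255))
    k,l,st,ce=cv2.connectedComponentsWithStats(blue)
    for i in range(1,k):
        if st[i,4]>30:
            P=cloud(c,l==i);
            if len(P) and abs(P[:,1].mean())<.6 and 0<P[:,0].mean()<1: print(n,st[i],ce[i],np.median(P,0),P.min(0),P.max(0))
    m=np.zeros(f.shape[:2],bool);m[roi[2]:roi[3],roi[0]:roi[1]]=1
    P=cloud(c,m);P=P[(P[:,2]>.03)&(P[:,2]<.2)]
    rng=np.random.default_rng(0);best=0
    for _ in range(300):
        a,b,d=P[rng.choice(len(P),3,0)];nn=np.cross(b-a,d-a);nn/=np.linalg.norm(nn)+1e-12
        if abs(abs(nn[2])-np.cos(np.radians(40)))>.06: continue
        I=abs((P-a)@nn)<.003
        if I.sum()>best: best=I.sum();B=I
    Q=P[B];q=Q.mean(0);nn=np.linalg.svd(Q-q,full_matrices=0)[2][2];nn*=np.sign(nn[2])
    print(n,len(Q),nn,nn@q,np.degrees(np.arccos(nn[2])),"yaw",np.arctan2(-nn[1],-nn[0]),Q.min(0),Q.max(0))
    s={"scene":(414,141),"side":(269,279)}[n]
    print(onplane(c,[s],nn,nn@q+.008))
    y,x=s[1],s[0]; 
    for im,a,b in((f,30,45),):
        r=f[s[1]-25:s[1]+25,s[0]-40:s[0]+40,::-1];cv2.imwrite(f"pics/crop_{n}.png",cv2.resize(r,None,fx=6,fy=6,interpolation=2))
a=cv2.imread("pics/crop_scene.png");b=cv2.imread("pics/crop_side.png");cv2.imwrite("pics/crops.png",np.vstack([a,b]))
E
```

```text
scene [356 218  24  15 175] [365.80571429 224.66285714] [0.5848725  0.04195658 0.00428726] [ 0.55707709  0.02338212 -0.00161406] [0.59820009 0.1046087  0.03627438]
scene [308 229  35  23 394] [322.4035533  239.70812183] [ 0.53483955 -0.09470064  0.00507843] [ 0.50533321 -0.12016917 -0.00082912] [ 0.55663181 -0.01533136  0.04755706]
scene 4562 [-0.22166654 -0.59582804  0.77191508] -0.23490303434175494 39.47382599887747 yaw 1.2146310930191129 [0.30778467 0.18237433 0.03000452] [0.73313003 0.4715407  0.17911311]
[[0.53728231 0.36311854 0.14062517]]
side [289 199  18  28 258] [297.81007752 215.31395349] [ 0.53061124 -0.07280365  0.00509792] [ 5.05338544e-01 -1.17462972e-01 -5.17776812e-05] [ 0.55400204 -0.01152496  0.04897461]
side [269 227  16  23 182] [276.93406593 238.87912088] [0.57791526 0.05731549 0.0044396 ] [5.58598926e-01 2.49218697e-02 2.32710899e-04] [0.59810942 0.10508454 0.03920321]
side 2441 [-0.22640829 -0.59718431  0.76948696] -0.23664817308603017 39.69215901956882 yaw 1.2084129716777103 [0.30563012 0.200898   0.03011939] [0.72903592 0.49059281 0.18288525]
[[0.53261204 0.37383142 0.14969177]]
```

View pics/crops.png

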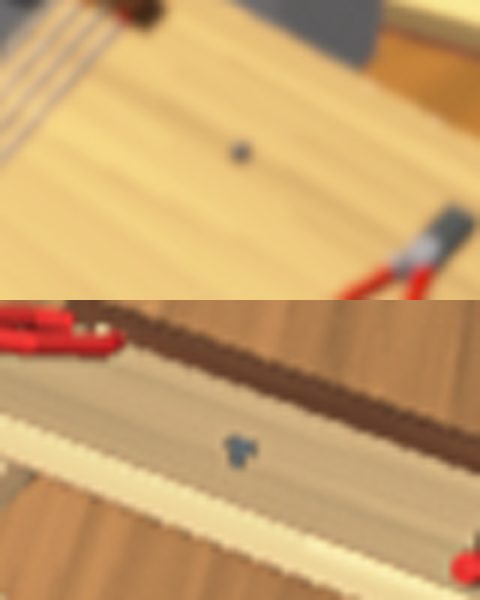

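The crops show the screw head at scene (414,141) and side (269,278.5). The side view grazes the board, so the scene fix, about (0.537,0.363,0.141), is the better one. Next is the holder's orientation.

```bash
python3 - <<'E'
from h import *
A=[]
for n in("scene","side"):
    c=dict(np.load(f"{n}0.npz"));hsv=cv2.cvtColor(c["frame"],cv2.COLOR_RGB2HSV)
    b=cv2.inRange(hsv,(105,120,40),(125,255,255))>0
    P=cloud(c,b);P=P[(abs(P[:,0]-.53)<.04)&(abs(P[:,1]+.065)<.07)]
    A.append(P)
    hi=P[P[:,2]>.02];lo=P[P[:,2]<.008]
    print(n,len(hi),hi.mean(0),hi.min(0),hi.max(0)); 
P=np.vstack(A);lo=P[(P[:,2]<.008)]
r=cv2.minAreaRect((P[:,:2]*1000).astype(np.float32));print("all",r)
r=cv2.minAreaRect((lo[:,:2]*1000).astype(np.float32));print("lo",r)
from plant import *
c=camera("wrist");print(c["world_from_camera"],c["camera_matrix"])
s=observe();R=tcpR(s);T=c["world_from_camera"];print("cam in tool",R.T@(T[:3,3]-s["position"]),R.T@T[:3,:3])
try:
    import plant;print([x for x in dir(plant) if not x.startswith('_')], plant.tcp_to_grasp)
except Exception as e:print(e)
E
```

```text
scene 103 [ 0.53921756 -0.10215131  0.03494298] [ 0.50655963 -0.1164972   0.02029812] [ 0.55641118 -0.07630955  0.04755706]
side 28 [ 0.52919848 -0.09324059  0.03805097] [ 0.50533854 -0.10713369  0.02021336] [ 0.55400204 -0.07828907  0.04897461]
all ((531.7640380859375, -65.79110717773438), (107.85601043701172, 51.57958221435547), 88.60256958007812)
lo ((530.6356811523438, -65.76637268066406), (107.88324737548828, 49.2553825378418), 88.6490478515625)
[[ 0.42812831 -0.87668431 -0.21938724  0.30961098]
 [-0.90371649 -0.41575817 -0.10218438 -0.48998147]
 [-0.00162859  0.24201189 -0.97027192  0.38359435]
 [ 0.          0.          0.          1.        ]] [[315.13725459   0.         321.60413855]
 [  0.         315.13725459 196.22443028]
 [  0.           0.           1.        ]]
cam in tool [ 0.06979599  0.00069191 -0.17898377] [[-3.31465193e-04 -9.70220691e-01 -2.42222422e-01]
 [ 9.99999942e-01 -3.39039233e-04 -1.04131391e-05]
 [-7.20198612e-05 -2.42222412e-01  9.70220747e-01]]
['PlanningError', 'camera', 'close_job', 'observe', 'tcp_to_grasp'] 0.0188
```

Fit: plate centre is about (0.531,-0.066), its +x lies about 88.6° in yaw, and the ears are at the -y end. Measured size is 108×50 mm, which matches. That puts the grip at about (0.530,-0.1015). The tool needs yaw 1.546, a 63° turn.

Call:
play_rows --steps '[[[0,0,0,0,0,-0.9,-1],[0,0,0,0,0,-0.9,-1],[0,0,0,0,0,-0.9,-1],[0,0,0,0,0,-0.9,-1],[0,0,0,0,0,-0.9,-1],[0,0,0,0,0,-0.9,-1],[0,0,0,0,0,-0.93,-1]]]'

```text
clock: 1.02
position: [0.2463, -0.5192, 0.205]
orientation: [-3.141, -0.001, 1.553]
force: [-0.3, -0.1, 0.5]
gripper_width: 0.0937
grasp_force: 0.0
```

Call:
play_rows --steps '[[[0.96,0.62,0.1,0,0,0,-1],[0.96,0.62,0.1,0,0,0,-1],[0.96,0.62,0.1,0,0,0,-1],[0.96,0.62,0.1,0,0,0,-1],[0.96,0.62,0.1,0,0,0,-1],[0.96,0.62,0.1,0,0,0,-1],[0.96,0.62,0.1,0,0,0,-1],[0.96,0.62,0.1,0,0,0,-1],[0.96,0.62,0.1,0,0,0,-1],[0.96,0.62,0.1,0,0,0,-1],[0.96,0.62,0.1,0,0,0,-1],[0,0,0,0,0,0,-1]]]'

```text
clock: 2.52
position: [0.5294, -0.101, 0.1607]
orientation: [-3.14, -0.001, 1.552]
force: [-0.0, -0.1, -0.3]
gripper_width: 0.0936
grasp_force: 0.0
```

```bash
python3 - <<'E'
from plant import *
from h import *
s=observe();print(s["clock"],s["position"],s["orientation"],s["joint_positions"])
c=camera("wrist");cv2.imwrite("pics/w1.png",c["frame"][:,:,::-1]);np.savez("w1.npz",**c)
hsv=cv2.cvtColor(c["frame"],cv2.COLOR_RGB2HSV);b=cv2.inRange(hsv,(105,120,40),(125,255,255))>0
P=cloud(c,b);P=P[(abs(P[:,0]-.53)<.06)&(abs(P[:,1]+.065)<.075)]
lo=P[P[:,2]<.009];hi=P[P[:,2]>.012]
for n,q in(("lo",lo),("hi",hi),("all",P)):print(n,len(q),cv2.minAreaRect((q[:,:2]*1000).astype(np.float32)),q.min(0),q.max(0))
E
```

```text
2.525 [ 0.52941801 -0.10102481  0.16066258] [-3.14041677e+00 -8.81011819e-04  1.55213566e+00] [-3.49469803e-01  1.72956025e-01  1.67764598e+00  4.69381172e-04
  1.29238896e+00 -3.30938972e-01]
lo 3936 ((529.7850341796875, -66.20808410644531), (49.27119445800781, 106.29849243164062), 0.41763028502464294) [ 5.04925110e-01 -1.19248533e-01  3.93670723e-04] [ 0.55450491 -0.01298528  0.00896585]
hi 429 ((530.0643310546875, -95.65594482421875), (49.50608444213867, 36.50275802612305), 0.6201624870300293) [ 0.50522926 -0.11376093  0.01316819] [ 0.55487047 -0.07717794  0.048265  ]
all 4436 ((529.7771606445312, -66.23561096191406), (49.51034927368164, 106.30799865722656), 0.5433676838874817) [ 5.04925110e-01 -1.19248533e-01  3.93670723e-04] [ 0.55487047 -0.01298528  0.048265  ]
```

View pics/w1.png

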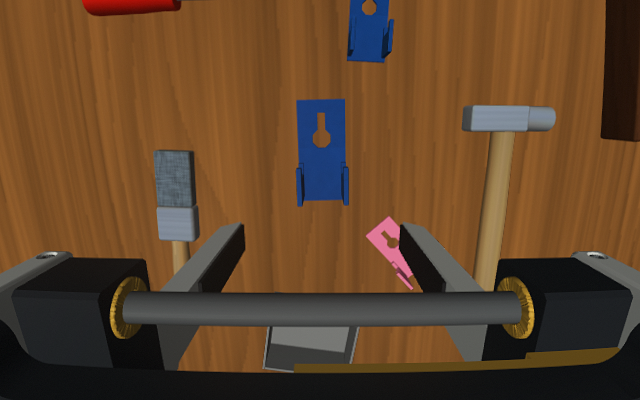

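The wrist view shows the holder square below, with its hole at (321,138), the slot pointing up and the ears at row ~185. The pink decoy is near the right finger, so I'll narrow the opening to 66 mm before descending.

Call:
play_rows --steps '[[[-0.02,0.02,0,0,0,-0.16,-0.4],[0,0,0.7,0,0,0,-0.4],[0,0,0.8,0,0,0,-0.4],[0,0,0.8,0,0,0,-0.4],[0,0,0.8,0,0,0,-0.4],[0,0,0.5,0,0,0,-0.4],[0,0,0.24,0,0,0,-0.4],[0,0,0,0,0,0,-0.4]]]'

```text
clock: 3.58
position: [0.5292, -0.1052, 0.0077]
orientation: [-3.141, -0.0, 1.574]
force: [-0.5, 0.3, 0.1]
gripper_width: 0.0658
grasp_force: 0.0
```

Call:
play_rows --steps '[[[0,0,0,0,0,0,1],[0,0,0,0,0,0,1],[0,0,0,0,0,0,1],[0,0,0,0,0,0,1],[0,0,0,0,0,0,1]]]'

```text
clock: 4.2
position: [0.5306, -0.1049, 0.009]
orientation: [3.14, 0.001, 1.576]
force: [-1.0, -1.4, 5.3]
gripper_width: 0.0496
grasp_force: 30.0
```

```bash
cat >> h.py <<'E'
a=1.2115;ca,sa=np.cos(np.radians(40)),np.sin(np.radians(40))
X=np.array([ca*np.cos(a),ca*np.sin(a),sa]);N=np.array([-sa*np.cos(a),-sa*np.sin(a),ca]);Y=np.cross(N,X)
RF=np.c_[X,-Y,-N]   # tool axes at the board
def go(s,p,R):
    """turn first (rotvec, 10deg units) then shift in turned axes (40mm units)"""
    R0=tcpR(s);rv=Rot.from_matrix(R0.T@R).as_rotvec(degrees=True)/10
    print("turn",rv.round(2),"shift after",(R.T@(p-s["position"])/.04).round(2),"shift before",(R0.T@(p-s["position"])/.04).round(2))
E
python3 - <<'E'
from plant import *
from h import *
s=observe();print(s["position"])
S=np.array([.539,.368,.1344])
p=S-.122*X+.0685*N;print(p,X,Y,N);
s["position"]=s["position"]+[0,0,.24];go(s,p,RF)
E
```

```text
[ 0.53058475 -0.10487652  0.00898511]
[0.49065695 0.23929102 0.10845396] [0.26935316 0.71712828 0.64278761] [-9.36144478e-01  3.51615581e-01  2.77555756e-17] [-0.22601414 -0.60174207  0.76604444]
turn [-0.72  3.96  2.  ] shift after [ 3.64 -3.96  7.64] shift before [ 8.61 -0.96  3.5 ]
```

Call:
play_rows --steps '[[[0,0,-0.3,0,0,0,1],[0,0,-0.8,0,0,0,1],[0,0,-1,0,0,0,1],[0,0,-1,0,0,0,1],[0,0,-1,0,0,0,1],[0,0,-1,0,0,0,1],[0,0,-0.9,0,0,0,1],[0,0,0,0,0,0,1]]]'

```text
clock: 5.2
position: [0.5316, -0.1049, 0.2513]
orientation: [3.135, 0.002, 1.576]
force: [0.4, 0.1, -1.6]
gripper_width: 0.05
grasp_force: 30.0
```

Call:
play_rows --steps '[[[0,0,0,-0.14,0.79,0.4,1],[0,0,0,-0.14,0.79,0.4,1],[0,0,0,-0.14,0.79,0.4,1],[0,0,0,-0.14,0.79,0.4,1],[0,0,0,-0.14,0.79,0.4,1],[0,0,0,0,0,0,1]]]'

```text
clock: 5.95
position: [0.5273, -0.1048, 0.2437]
orientation: [-3.125, -0.698, 1.199]
force: [0.1, 0.1, -1.1]
gripper_width: 0.0498
grasp_force: 30.0
```

Call:
play_rows --steps '[[[0.45,-0.5,0.95,0,0,0,1],[0.45,-0.5,0.95,0,0,0,1],[0.45,-0.5,0.95,0,0,0,1],[0.45,-0.5,0.95,0,0,0,1],[0.45,-0.5,0.95,0,0,0,1],[0.45,-0.5,0.95,0,0,0,1],[0.45,-0.5,0.8,0,0,0,1],[0,0,0,0,0,0,1],[0,0,0,0,0,0,1]]]'

```text
clock: 7.08
position: [0.4904, 0.192, 0.1301]
orientation: [-3.138, -0.695, 1.213]
force: [-0.4, 0.0, -1.2]
gripper_width: 0.0501
grasp_force: 30.0
```

```bash
python3 - <<'E'
from plant import *
from h import *
s=observe();print(s["clock"],s["position"],s["orientation"],s["joint_positions"])
print("rot err",Rot.from_matrix(tcpR(s).T@RF).as_rotvec(degrees=True))
c=camera("wrist");cv2.imwrite("pics/w2.png",c["frame"][:,:,::-1]);np.savez("w2.npz",**c)
E
```

```text
7.075 [0.49039145 0.19196729 0.1300595 ] [-3.13836862 -0.69540198  1.21314132] [-0.24195404  0.0696626   2.05838163  0.80343434  1.08591375 -0.30254472]
rot err [-0.24507318  0.15651768  0.07186974]
```

View pics/w2.png

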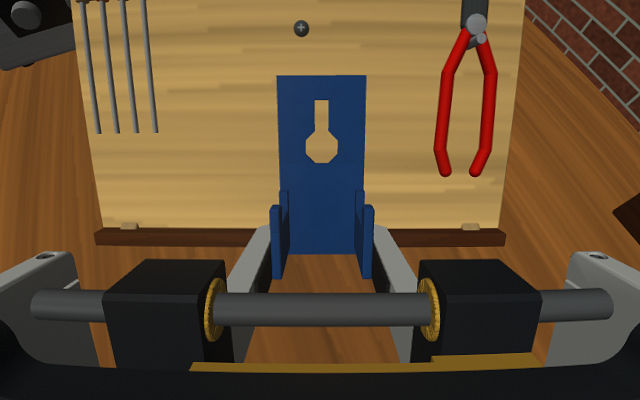

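The wrist view shows the screw head at (301,28), and the held plate with its hole at (321,147) and slot top at (321,100), lying straight with the board. I'll measure both in the tool frame.

```bash
cat > meas.py <<'E'
from plant import *
from h import *
def plane(P):
    for _ in range(4):
        q=P.mean(0);n=np.linalg.svd(P-q,full_matrices=0)[2][2];n*=np.sign(n@N);d=n@q
        P=P[abs(P@n-d)<.0025]
    return n,d
def holder(c,s,vmax=192):
    R=tcpR(s);hsv=cv2.cvtColor(c["frame"],cv2.COLOR_RGB2HSV);b=cv2.inRange(hsv,(105,100,30),(125,255,255))
    b[:, :260]=0;b[:,385:]=0;pm=b.copy();pm[vmax:]=0
    n,d=plane(cloud(c,cv2.erode(pm,np.ones((5,5)))>0))
    cs,h=cv2.findContours(b,cv2.RETR_CCOMP,cv2.CHAIN_APPROX_NONE)
    inn=[k for k,hh in zip(cs,h[0]) if hh[3]>=0 and cv2.contourArea(k)>200]
    k=max(inn,key=cv2.contourArea)
    m=np.zeros_like(b);cv2.drawContours(m,[k],-1,255,-1)
    Q=(onplane(c,np.argwhere(m)[:,::-1],n,d)-s["position"])@R   # front face points, tool frame
    o=max(cs,key=cv2.contourArea);O=(onplane(c,o.reshape(-1,2),n,d)-s["position"])@R
    nt=R.T@n
    top=O[:,0].max()
    E=O[(O[:,0]<top-.012)&(O[:,0]>top-.045)];mid=np.median(E[:,1]);
    l=np.polyfit(E[E[:,1]<mid][:,0],E[E[:,1]<mid][:,1],1);r=np.polyfit(E[E[:,1]>mid][:,0],E[E[:,1]>mid][:,1],1)
    x0,x1=Q[:,0].min(),Q[:,0].max();hx=x0+.0095
    S=Q[Q[:,0]>x0+.024]
    print("normal in tool",nt.round(4),"plate z",Q[:,2].mean().round(4),"top x",top.round(4),"hole x lo/hi",x0.round(4),x1.round(4))
    print("edges slope",l[0].round(4),r[0].round(4),"mid y at hole",(np.polyval(l,hx)+np.polyval(r,hx))/2,"width",np.polyval(r,hx)-np.polyval(l,hx),"slot y",S[:,1].mean(),S[:,1].max()-S[:,1].min(),"hole y",Q[Q[:,0]<x0+.015][:,1].mean())
    return nt,Q
E
cat > m2.py <<'E'
from meas import *
c=dict(np.load("w2.npz"));s=observe();R=tcpR(s)
f=c["frame"];holder(c,s)
bm=np.zeros(f.shape[:2],bool);bm[5:220,165:270]=1;bm[5:220,372:425]=1
hsv=cv2.cvtColor(f,cv2.COLOR_RGB2HSV);bm&=(cv2.inRange(hsv,(10,60,120),(30,200,255))>0)
n,d=plane(cloud(c,bm));print("board n",n,"tool",(R.T@n).round(4),"yaw",np.arctan2(-n[1],-n[0]),"tilt",np.degrees(np.arccos(n[2])),"plane z tool",d-n@s["position"])
w=f[15:42,285:318].astype(int);mk=((w[:,:,0]-w[:,:,2])<35);mk=cv2.morphologyEx(mk.astype(np.uint8),cv2.MORPH_OPEN,np.ones((3,3)))
k,l,st,ce=cv2.connectedComponentsWithStats(mk);i=1+st[1:,4].argmax();uv=ce[i]+[285,15];print("screw px",uv,st[i])
H=onplane(c,[uv],n,d+.0105)[0];S=H-.0105*n;print("S",S,"tool",R.T@(S-s["position"]))
c0=dict(np.load("scene0.npz"));print("scene S",onplane(c0,[(414,141.1)],n,d+.009)[0]-.009*n)
E
python3 m2.py
```

```text
normal in tool [ 0.0022  0.0029 -1.    ] plate z 0.0051 top x 0.0928 hole x lo/hi 0.0436 0.0798
edges slope -0.0008 -0.0192 mid y at hole -0.00048632530095467016 width 0.04910979446989902 slot y -0.000740315123321049 0.009124714512827948 hole y -0.0007278434266279476
board n [-0.22488393 -0.60137989  0.76666123] tool [-0.0015 -0.002  -1.    ] yaw 1.2129495611313563 tilt 39.94499030564487 plane z tool -0.11338800734810683
screw px [300.94387755  28.        ] [  9   5  15  17 196]
S [0.53813003 0.36775588 0.13470896] tool [ 0.14232261 -0.01758021  0.11321779]
scene S [0.54040106 0.36658589 0.13445736]
```

Both views agree on the screw to about 2.5 mm. In tool axes the shift is (89, -17, 104) mm to lie flat, so I'll stop 20 mm off and check through the hole.

Call:
play_rows --steps '[[[0.45,-0.08,0.42,0,0,0,1],[0.45,-0.08,0.42,0,0,0,1],[0.45,-0.08,0.42,0,0,0,1],[0.45,-0.09,0.42,0,0,0,1],[0.43,-0.09,0.42,0,0,0,1],[0,0,0,0,0,0,1],[0,0,0,0,0,0,1]]]'

```text
clock: 8.0
position: [0.5181, 0.311, 0.1229]
orientation: [-3.137, -0.696, 1.209]
force: [0.3, 0.6, -0.5]
gripper_width: 0.0499
grasp_force: 30.0
```

```bash
python3 - <<'E'
from meas import *
s=observe();R=tcpR(s);print(s["clock"],s["position"],s["force"])
print("rot err",Rot.from_matrix(R.T@RF).as_rotvec(degrees=True))
S=np.array([.5381,.3677,.1347]);print("S tool",R.T@(S-s["position"]))
c=camera("wrist");np.savez("w3.npz",**c);cv2.imwrite("pics/w3.png",cv2.resize(c["frame"][70:220,220:420,::-1],None,fx=4,fy=4,interpolation=2))
holder(c,s)
E
```

```text
8.0 [0.51807467 0.311024   0.12288793] [ 0.28814159  0.60722735 -0.46834363]
rot err [-0.1692869   0.11129218 -0.0950671 ]
S tool [ 0.0536859  -0.00118334  0.02948104]
normal in tool [ 0.0011  0.0017 -1.    ] plate z 0.0046 top x 0.0926 hole x lo/hi 0.0434 0.0797
edges slope 0.0018 -0.0183 mid y at hole 0.0003630304945673561 width 0.04916108445554022 slot y 0.0001314941493227078 0.009124844840080578 hole y 0.00012721345053693482
```

View pics/w3.png

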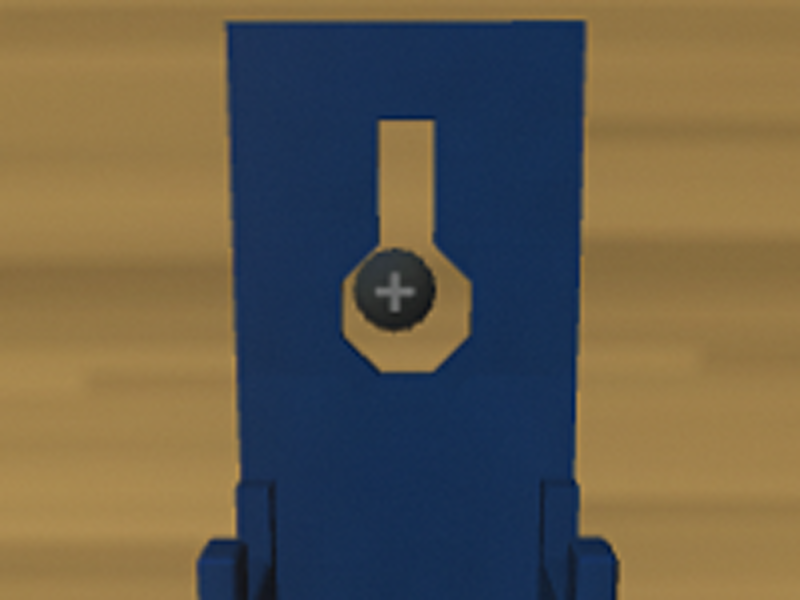

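The picture shows the screw head inside the keyhole's round hole, at full-image (318.7,142.5), slightly left and up of the hole centre (321.7,146.5). Computing the offset.

```bash
python3 - <<'E'
from meas import *
c=dict(np.load("w3.npz"));s=observe();R=tcpR(s);f=c["frame"]
hsv=cv2.cvtColor(f,cv2.COLOR_RGB2HSV);bm=cv2.inRange(hsv,(10,60,80),(30,200,255))>0
bm[:70]=0;bm[200:]=0;bm[:,:230]=0;bm[:,400:]=0
n,d=plane(cloud(c,cv2.erode(bm.astype(np.uint8),np.ones((5,5)))>0));print((R.T@n).round(4),d-n@s["position"])
w=f[125:165,300:345];g=w.max(2)<75
k,l,st,ce=cv2.connectedComponentsWithStats(((w.max(2)<80)&(w[:,:,2].astype(int)-w[:,:,0]<20)).astype(np.uint8));i=1+st[1:,4].argmax();print(ce[i]+[300,125],st[i])
for uv in(ce[i]+[300,125],(318.75,142.5)):
    H=onplane(c,[uv],n,d+.0105)[0]-.0105*n;print(H,"S tool",R.T@(H-s["position"]))
E
```

```text
[-9.0e-04 -1.9e-03 -1.0e+00] -0.02954239240019438
[318.21034483 141.89655172] [  8   7  21  21 290]
[0.53794404 0.36854185 0.13536291] S tool [ 0.05480085 -0.00162265  0.02949791]
[0.53815688 0.36815588 0.13512259] S tool [ 0.0544276  -0.00128692  0.02949759]
```

Call:
play_rows --steps '[[[0.04,-0.04,0,0,0,0,1],[0,0,0.13,0,0,0,1],[0,0,0.13,0,0,0,1],[0,0,0.13,0,0,0,1],[0,0,0.06,0,0,0,1],[0,0,0.04,0,0,0,1],[0,0,0,0,0,0,1],[0,0,0,0,0,0,1]]]'

```text
clock: 9.05
position: [0.5207, 0.3255, 0.1088]
orientation: [-3.136, -0.696, 1.21]
force: [0.4, -0.5, -1.5]
gripper_width: 0.05
grasp_force: 30.0
```

```bash
python3 - <<'E'
from meas import *
s=observe();R=tcpR(s);print(s["clock"],s["position"],s["force"]@R,s["grasp_force"])
S=np.array([.5381,.3683,.1352]);print("S tool",R.T@(S-s["position"]))
c=camera("wrist");np.savez("w4.npz",**c);cv2.imwrite("pics/w4.png",cv2.resize(c["frame"][70:220,220:420,::-1],None,fx=4,fy=4,interpolation=2))
holder(c,s)
E
```

```text
9.05 [0.52073893 0.32550508 0.10877635] [-1.19993354  0.58760455  0.94557538] 29.98887062072754
S tool [0.05236747 0.00117129 0.00934334]
normal in tool [ 1.5e-03  9.0e-04 -1.0e+00] plate z 0.0046 top x 0.0927 hole x lo/hi 0.0435 0.0797
edges slope 0.0035 -0.0144 mid y at hole 0.0003486357151939873 width 0.04917759945132498 slot y 0.00014218500855779105 0.009125314171356497 hole y 0.0001370291591104282
```

View pics/w4.png

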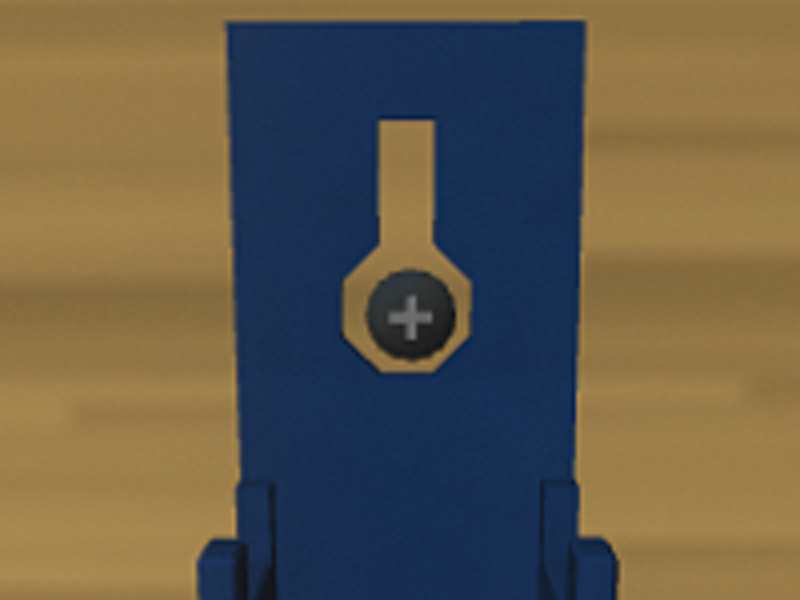

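The head is through the hole and 0.8 mm right of centre, with about 0.7 mm gap to the board. I'll correct y, settle, then slide 22 mm down the slope.

Call:
play_rows --steps '[[[0,0.02,0.02,0,0,0,1],[0,0,0,0,0,0,1],[-0.1,0,0,0,0,0,1],[-0.1,0,0,0,0,0,1],[-0.1,0,0,0,0,0,1],[-0.1,0,0,0,0,0,1],[-0.1,0,0,0,0,0,1],[-0.05,0,0,0,0,0,1],[0,0,0,0,0,0,1]]]'

```text
clock: 10.22
position: [0.5157, 0.3096, 0.0939]
orientation: [-3.136, -0.696, 1.209]
force: [-2.0, -2.9, 2.6]
gripper_width: 0.0497
grasp_force: 30.0
```

```bash
cat > look.py <<'E'
from meas import *
import sys
s=observe();R=tcpR(s);print(s["clock"],s["position"],"F tool",s["force"]@R)
S=np.array([.5381,.3683,.1352]);print("S tool",R.T@(S-s["position"]))
c=camera("wrist");n=sys.argv[1];np.savez(n+".npz",**c);cv2.imwrite(f"pics/{n}.png",cv2.resize(c["frame"][70:220,220:420,::-1],None,fx=4,fy=4,interpolation=2))
try: holder(c,s)
except Exception as e: print(e)
E
python3 look.py w5
```

```text
10.225 [0.51573908 0.30964092 0.09390303] F tool [-0.90032005 -0.82969438 -4.1905441 ]
S tool [0.07465134 0.00022304 0.0085712 ]
normal in tool [-1.0e-04  1.2e-03 -1.0e+00] plate z 0.0045 top x 0.0926 hole x lo/hi 0.0435 0.0819
edges slope -0.0017 -0.0143 mid y at hole 0.000419715024072077 width 0.04906523572918403 slot y -5.054292695935169e-05 0.01413307578170371 hole y 0.00016773168819310177
```

View pics/w5.png

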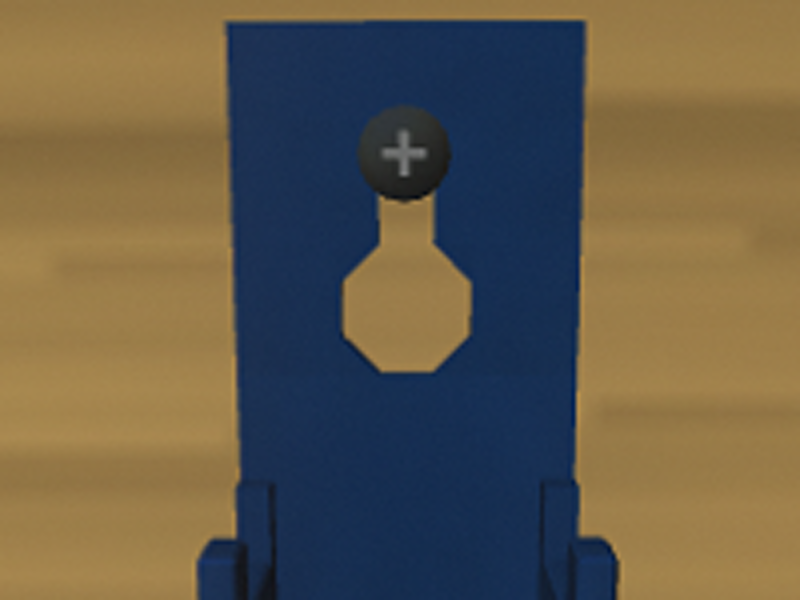

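The screw is centred in the slot, about 2 mm short of its upper end. Sliding the rest of the way.

Call:
play_rows --steps '[[[-0.04,0,0,0,0,0,1],[-0.02,0,0,0,0,0,1],[0,0,0,0,0,0,1],[0,0,0,0,0,0,1]]]'

```text
clock: 10.78
position: [0.5152, 0.3083, 0.0927]
orientation: [-3.137, -0.697, 1.21]
force: [0.6, -1.0, 4.4]
gripper_width: 0.0499
grasp_force: 30.0
```

```bash
python3 look.py w6
```

```text
10.775 [0.51518364 0.30831476 0.09270127] F tool [ 2.25756883  0.8888172  -3.90666755]
S tool [0.07651894 0.00029904 0.00861935]
normal in tool [-5.e-04  7.e-04 -1.e+00] plate z 0.0045 top x 0.0926 hole x lo/hi 0.0435 0.0835
edges slope -0.0017 -0.0134 mid y at hole 0.0003789812252710696 width 0.04904410794355441 slot y 1.9130429902186503e-05 0.014102854299657724 hole y 0.00016085348285356952
```

Call:
play_rows --steps '[[[-0.02,0,0,0,0,0,1],[0,0,0,0,0,0,1],[0,0,0,0,0,0,-0.4],[0,0,0,0,0,0,-0.4],[0,0,0,0,0,0,-0.4],[0,0,0,0,0,0,-0.4],[0,0,-0.3,0,0,0,-0.4],[0,0,-0.6,0,0,0,-0.4],[0,0,-0.8,0,0,0,-0.4],[0,0,-0.5,0,0,0,-0.4],[0,0,0,0,0,0,-0.4]]]'

```text
clock: 12.2
position: [0.4965, 0.2537, 0.1613]
orientation: [-3.141, -0.697, 1.211]
force: [-0.4, 0.3, -0.2]
gripper_width: 0.0656
grasp_force: 0.0
```

```bash
python3 - <<'E'
from meas import *
s=observe();R=tcpR(s);print(s["clock"],s["position"],s["gripper_width"])
S=np.array([.5381,.3683,.1352]);print("S tool",R.T@(S-s["position"]))
c=camera("wrist");cv2.imwrite("pics/w7.png",c["frame"][:,:,::-1])
try: holder(c,s,175)
except Exception as e: print(e)
E
```

```text
12.2 [0.49654307 0.25366154 0.16130678] 0.06562765701237395
S tool [ 0.07669523 -0.00141879  0.09831758]
normal in tool [ 2.2e-03  2.0e-04 -1.0e+00] plate z 0.0943 top x 0.0912 hole x lo/hi 0.0422 0.0839
edges slope -0.0025 0.0073 mid y at hole -0.0014651763592830463 width 0.04839770342451893 slot y -0.0017797908523691037 0.014310891088071811 hole y -0.0016904284996469916
```

View pics/w7.png

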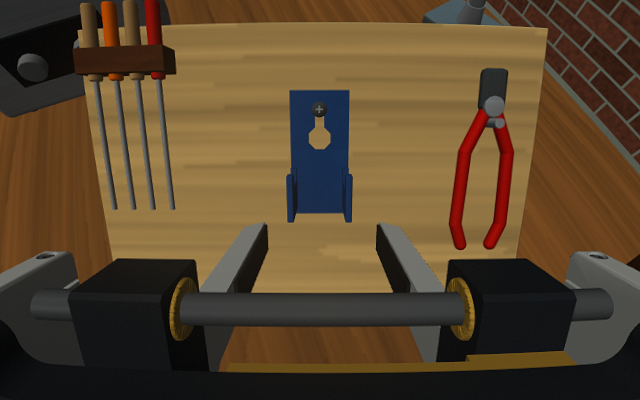

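The holder hangs straight, with the screw at the slot's upper end (319,108), the plate flat and the gripper clear. Handing in.

```bash
python3 -c "
from plant import *
print(close_job())"
```

```text
the job is handed in; nothing more can be done
None
```

The blue holder hangs straight and flat on the screw, fully home in the slot and released, and the job was handed in at about 12 s; the simulator returned no verdict, and I did not re-check the other bench items after the move.

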